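# Stack the picosatellite's modules in the assembly jig

## Robot

A 6-joint arm with a two-finger parallel gripper is mounted at the origin on the work surface. World frame = base frame: x ahead of the robot, y to its left, z up, the work surface at z = 0. Lengths are in m, angles in rad, forces in N, time in s.
With the tool pointing down it reaches from about 0.35 to 0.975 m from the base axis. Payload 4.9 kg.
Tool frame: the origin (TCP) lies between the finger pads; the fingertips stand 19 mm ahead of it and the grasp point (between the pads) is the TCP; z points along the fingers, y is the line along which they close (so a half turn about z gives the same grasp; the last joint's range is limited). The gripper opens to 85 mm and grips with 20 to 120 N. Pads are 22 mm wide; open, the fingers measure 114 mm over their backs; the gripper's body (76 mm by 85 mm) begins 54 mm behind the grasp point. The pads swing forward as they close: fully open they stand 13 mm farther back than shut.
Start: joints at [1.106, 0.053, 1.613, -0, 1.476, -0.119], TCP at [0.212, 0.588, 0.214] pointing down, gripper open.
Joint ranges: [-3.01, 3.01], [-1.01, 2.22], [0.06, 2.58], [-1.02, 4.17], [0.09, 2.62], [-3.14, 3.14]. Speed limits (rad/s): [2.57, 2.57, 3.14, 3.14, 3.14, 3.14].

## Interface

Orientations are given as a rotation vector (axis times angle).
In Python, from station import ctrl gives the robot as it stands. The module is installed in compiled form; this text tells all that it offers.
- The arm moves only by the tool servo_tool, never from a script. Its argument "increments" is a list that holds one entry, the list of rows, each a list of 5 numbers: the finger opening in cm, from 0 to 8.54, then the shift along the tool's x, y, z in cm, then the turn about the tool's z in degrees. A call has 1 to 5 rows; each row is the pose to reach, as a shift and turn from the pose commanded when the call began, along the tool's axes at that moment; what a row does not reach only later rows make up. A row lasts 1/10 s, in which the tool goes at most 50 mm and 8.59 degrees, less where a joint would pass 70% of its speed; a pose out of reach is approached as far as the arm can. A call with a gripper value outside its range is refused whole. The fingers move at their own pace and stop on an object; "newtons" is the grip in N (left out, the last holds). Time passes only in rows, so rows that repeat a pose let the fingers close. It gives the time, the measured TCP pose, the force, the opening and the grip force at its end, in the units of the state.
- ctrl.get_obs(): the state, without advancing time (a new reading comes with each control period).
- ctrl.get_image(name): name is "scene" or "top"; returns a dict with "img" (480x640x3 uint8, red, green, blue), "fx", "fy", "cx", "cy" (pixels), "k1" (the pictures are not rectified: a ray, as slopes to the right and down, at radius r is drawn at 1 + k1 r^2 times it, then the intrinsics apply), "rvec" (rotation vector, rad) and "tvec" (3), from world to camera coordinates, as OpenCV has them. Camera axes: x right, y down, z forward; pixel columns grow to the right and rows downward; lengths in m; the calibration is good to about 2 mm. A picture is of the moment at which its call begins. There is no depth.
- ctrl.finish_job(): hands the job in; it is judged then, once.
The state is a dict: "t": time; "q": joint angles; "dq": joint speeds; "effort": joint torques, N m; "tool_pos": TCP position; "tool_rot": TCP orientation; "contact_force": force on the tool from outside, world axes, zero at the start; "wrist_torque": the same for the moment, N m; "opening": finger opening in m; "grip_force": force on a finger pad.
Only numpy, scipy, OpenCV 4.12 (cv2) and the standard library are available. Lean on these libraries where they do the work, as an engineer would, in place of code of your own. Each camera call takes 0.05 s, during which the arm holds its last target. There are 200 camera calls.

## Task

Assemble the small satellite in the red jig: from the bottom up, seat the battery module in the jig's socket, then the power module, then the green-board computer module and last the camera module with its lens up, each nested fully home in the one below and every white connector strip on the side of the jig's black cable comb. This is flight hardware, so set each module down gently and never drop one. Leave the spare computer module with the blue board, the mug and the tray of screws where they are.

Things in the scene. Friction and masses are not known exactly. Their poses are not given: they have to be found in the camera images.
- battery_mid (a point): Battery module, loose grey aluminium tray, 120 g, 50 x 50 x 26 mm; its lowest 4 mm is a tapered spigot, 34 to 40 mm square. Point: the centre, 13 mm above the foot; z up, +x to the edge with the white connector strip. Open recess on top, 43 mm square, 11 mm deep, for the next spigot. From above: two yellow cells, white strip.
- power_mid (a point): Power module, loose grey aluminium tray, 75 g, 50 x 50 x 26 mm; its lowest 4 mm is a tapered spigot, 34 to 40 mm square. Point: the centre, 13 mm above the foot; z up, +x to the edge with the white connector strip. Open recess on top, 43 mm square, 11 mm deep, for the next spigot. From above: green board, four round copper coils, white strip.
- computer_mid (a point): Computer module, loose grey aluminium tray, 70 g, 50 x 50 x 26 mm; its lowest 4 mm is a tapered spigot, 34 to 40 mm square. Point: the centre, 13 mm above the foot; z up, +x to the edge with the white connector strip. Open recess on top, 43 mm square, 11 mm deep, for the next spigot. From above: green board, a square black chip, a grey metal can, white strip.
- camera_mid (a point): Camera module, loose black tray with closed top, 95 g, 50 x 50 x 26 mm; its lowest 4 mm is a tapered spigot, 34 to 40 mm square. Point: the centre, 13 mm above the foot; z up, +x to the edge with the white connector strip. On its top, 4 mm off centre to -x, a dark round lens barrel, 28 mm across, 16 mm high (42 mm above the foot).
- jig_seat (a point): Red jig, fixed: base plate 110 (x) by 84 (y) by 8 mm, 50 mm square pedestal in its middle. Point: centre of the pedestal's top rim, 36 mm above the bench; z up, +x to the black comb. In the top a socket, 43 mm square, 10 mm deep, for a spigot. A module fully home rests on the rim, its centre 9 mm above this point; each further module lies 22 mm higher.
- jig_comb (a point): Black cable comb on the jig's +x edge, 44 mm long, its top 17 mm above the bench; this point is the middle of its top, 48 mm from the jig's centre along the jig's +x. It marks the side that the white connector strips must face.
- spare_mid (a point): Spare computer module, not to be used: a loose grey aluminium tray of the same shape and size as the others, but with a blue board (black chip, grey metal can, white strip). This point is its centre, 13 mm above the bench.
- parts_tray: Black open tray of screws and spacers, loose, 100 x 130 mm and 22 mm tall; origin at the centre of its underside. To be left alone.
- mug: Shiny copper-coloured mug, loose, 82 mm across and 95 mm tall with a handle; origin at the centre of its underside. To be left alone.
There are look-alikes about, which are no part of the job. Several things look just like the part that bears camera_mid: the one meant starts farthest to the robot's left.

How it is judged:
On the way, in this order (a step that is already met when the one before it is completed fails the run):
1. the battery module is home in the jig's socket, connector towards the comb (horizontal distance between battery_mid and jig_seat below 0.004 m and z of battery_mid in the frame of jig_seat between 0.0065 and 0.0115 m and angle between battery_mid's own z axis and vertical below 0.07 rad and x of jig_comb in the frame of battery_mid above 0.04 m), for 0.2 s.
2. the power module is nested on the battery module, connector towards the comb (horizontal distance between power_mid and battery_mid below 0.004 m and z of power_mid in the frame of battery_mid between 0.0195 and 0.0245 m and angle between power_mid's own z axis and vertical below 0.07 rad and x of jig_comb in the frame of power_mid above 0.04 m), for 0.2 s.
3. the computer module is nested on the power module, connector towards the comb (horizontal distance between computer_mid and power_mid below 0.004 m and z of computer_mid in the frame of power_mid between 0.0195 and 0.0245 m and angle between computer_mid's own z axis and vertical below 0.07 rad and x of jig_comb in the frame of computer_mid above 0.04 m), for 0.2 s.
4. the camera module is nested on the computer module, lens up, connector towards the comb (horizontal distance between camera_mid and computer_mid below 0.004 m and z of camera_mid in the frame of computer_mid between 0.0195 and 0.0245 m and angle between camera_mid's own z axis and vertical below 0.07 rad and x of jig_comb in the frame of camera_mid above 0.04 m), for 0.2 s.
At the end, for the whole second after the job is handed in: Battery, power, computer and camera modules stand in this order in the jig, each within 4 mm of the centre of what is below it and 2.5 mm of its home height, level to 4 degrees, connector strips towards the comb within 33 degrees; all released and at rest (all of step 1 and all of step 2 and all of step 3 and all of step 4 and linear speed of each of battery, power, computer, camera below 0.02 m/s); the robot touches nothing.
It fails at once if a module is dropped or thrown (out of the fingers and moving faster than 0.5 m/s) ((linear speed of battery above 0.5 m/s and contact force between the fingers and battery below 0.05 N) or (linear speed of power above 0.5 m/s and contact force between the fingers and power below 0.05 N) or (linear speed of computer above 0.5 m/s and contact force between the fingers and computer below 0.05 N) or (linear speed of camera above 0.5 m/s and contact force between the fingers and camera below 0.05 N)).
It fails at once if the spare module is moved by more than 15 mm (distance of spare_mid from where it was at the start of the episode above 0.015 m).
It fails at once if the mug is moved by more than 15 mm (distance of mug from where it was at the start of the episode above 0.015 m).
It fails at once if the tray of screws is moved by more than 15 mm (distance of parts_tray from where it was at the start of the episode above 0.015 m).
It also fails if it takes over 90 s, if anything falls off the work surface, if the arm or the gripper's body presses on something with over 40 N, if the wrist force passes 120 N, or if a joint passes its speed limit or range.

## Working session

There is one attempt and no reset: what is moved stays moved. The work goes in short steps, Python scripts to look and compute and a tool call to move; the robot and the scene stay as the last step left them, time stands still between calls to the robot, and variables do not carry over. Pictures are saved under pics/ and viewed, at most 14 in all, crops included, and the job is handed in when it is done.

Besides the shell and the picture viewer there is one more tool, called in YAML: its name, and indented under it one key for each argument. servo_tool: Moves the arm, as the interface text tells. Its arguments: {"type":"object","properties":{"increments":{"type":"array"},"newtons":{"type":"number"}},"required":["increments"]}

```bash
mkdir -p pics
cat > h.py <<'E'
import numpy as np, cv2
from scipy.spatial.transform import Rotation as R
from station import ctrl
def grab(n,f=None):
    d=ctrl.get_image(n)
    if f: cv2.imwrite('pics/'+f,cv2.cvtColor(d['img'],cv2.COLOR_RGB2BGR))
    return d
def ray(d,uv):
    uv=np.atleast_2d(np.array(uv,float)); p=np.c_[(uv[:,0]-d['cx'])/d['fx'],(uv[:,1]-d['cy'])/d['fy']]
    q=p.copy()
    for _ in range(30): q=p/(1+d['k1']*(q**2).sum(1,keepdims=True))
    M=R.from_rotvec(np.ravel(d['rvec'])).as_matrix(); c=-M.T@np.ravel(d['tvec'])
    return c,np.c_[q,np.ones(len(q))]@M
def onz(d,uv,z):
    c,r=ray(d,uv); return c+r*((z-c[2])/r[:,2])[:,None]
def proj(d,P):
    M=R.from_rotvec(np.ravel(d['rvec'])).as_matrix(); p=np.atleast_2d(P)@M.T+np.ravel(d['tvec']); s=p[:,:2]/p[:,2:]
    s=s*(1+d['k1']*(s**2).sum(1,keepdims=True)); return s*[d['fx'],d['fy']]+[d['cx'],d['cy']]
E
python3 - <<'E'
from h import *
for n in('top','scene'):
    d=grab(n,n+'0.png'); c,_=ray(d,[[0,0]]); print(n,c,d['fx'],d['k1']); print(onz(d,[[0,0],[639,0],[0,479],[639,479],[320,240]],0).round(3))
o=ctrl.get_obs(); print(o)
E
```

```text
top [ 0.31062386 -0.0621815   1.06502114] 441.6166529598738 -0.007843493930390215
[[ 1.251  0.777  0.   ]
 [ 1.166 -1.002  0.   ]
 [ 0.021  0.662  0.   ]
 [-0.054 -0.761  0.   ]
 [ 0.527 -0.076  0.   ]]
scene [ 1.16292417 -0.23089377  0.83107942] 465.2274908480427 0.03367043996256111
[[-0.877 -0.998  0.   ]
 [-0.339  1.344  0.   ]
 [ 0.874 -0.689  0.   ]
 [ 1.105  0.299  0.   ]
 [ 0.517 -0.087  0.   ]]
{'t': 0.1, 'q': array([ 1.10601829e+00,  5.33158445e-02,  1.61418663e+00,  5.37484867e-05,
        1.47602554e+00, -1.19031043e-01]), 'dq': array([-0.00025985, -0.001195  , -0.00272634,  0.00025546,  0.0004154 ,
       -0.00134849]), 'effort': array([-8.05556283e-05, -3.94904852e+01, -3.71362925e+01, -1.82242152e-04,
        3.87608714e-03, -7.99254337e-06]), 'tool_pos': array([0.21153708, 0.58745878, 0.21245262]), 'tool_rot': array([-5.40300143e-01, -3.09416399e+00,  2.88670609e-03]), 'contact_force': array([-1.06896553,  0.11073874, -0.6603982 ]), 'wrist_torque': array([ 0.06092646, -0.00845225, -0.01550631]), 'grip_force': 0.0, 'opening': 0.08519501077916014}
```

View pics/top0.png

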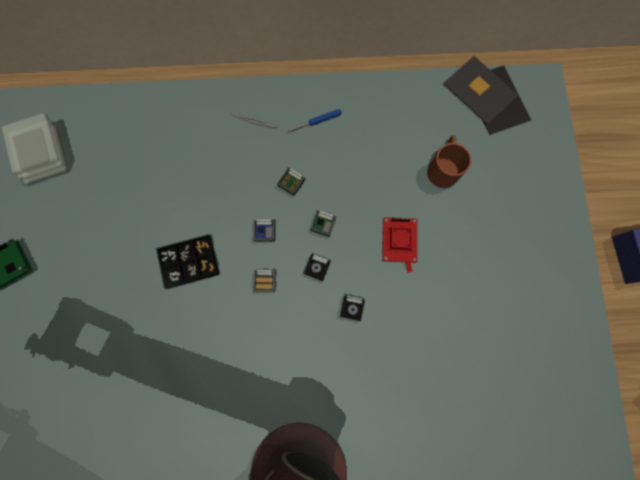

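View pics/scene0.png

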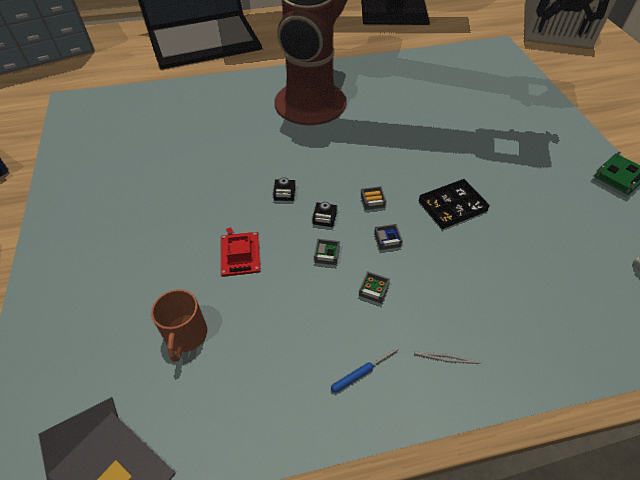

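The top view has +x up and +y left. The battery is at (264,280), spare (264,230), computer (323,223), power (291,181), camera farthest left (317,267), jig (401,240) with its comb at the top.

Run:
```python
from h import *
a=cv2.imread('pics/top0.png')[155:330,235:435]; b=cv2.imread('pics/scene0.png')[170:310,210:410]
cv2.imwrite('pics/c1.png',cv2.resize(a,None,fx=3.4,fy=3.4,interpolation=cv2.INTER_CUBIC)); cv2.imwrite('pics/c2.png',cv2.resize(b,None,fx=4,fy=4,interpolation=cv2.INTER_CUBIC))
```

```text
(no output)
```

View pics/c1.png

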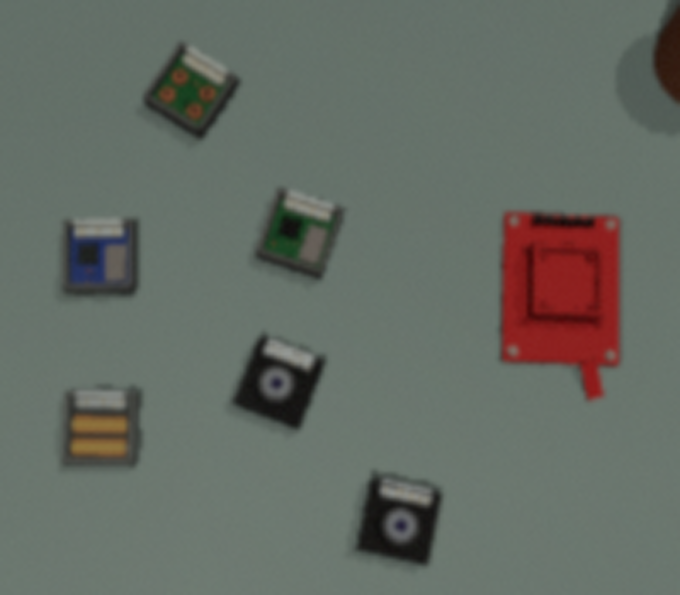

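View pics/c2.png

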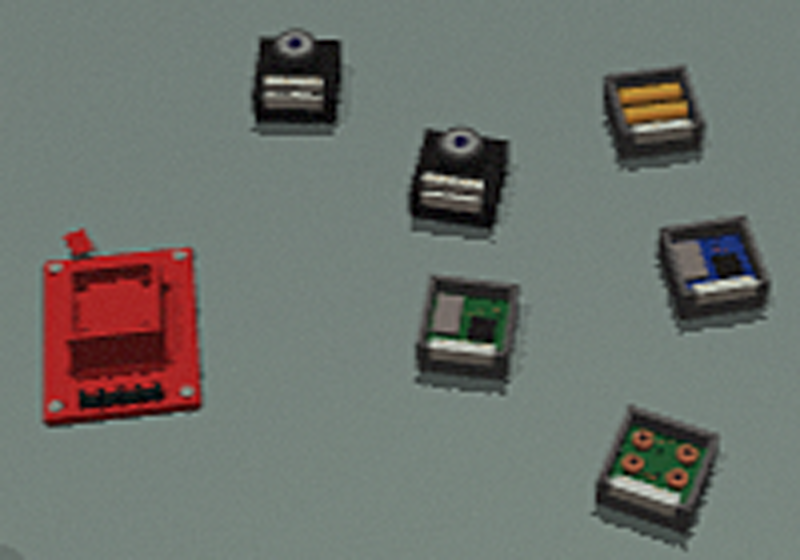

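```bash
cat > meas.py <<'E'
from h import *
S={'top':dict(bat=(264,280),pwr=(291,181),cmp=(323,223),cam=(317,267),spare=(264,230)),
   'scene':dict(bat=(373,197),pwr=(375,287),cmp=(327,251),cam=(325,213),spare=(388,236))}
for n in('top','scene'):
    im=cv2.imread(f'pics/{n}0.png'); d=ctrl.get_image(n); print(n)
    K=4; big=cv2.resize(im,None,fx=K,fy=K,interpolation=cv2.INTER_CUBIC).astype(int)
    lum=big.sum(2)/3; bgd=cv2.medianBlur(im,5).astype(int)
    ratio=(big[...,1]-big[...,2])/(lum+1)   # mat g-r
    for k,(u,v) in S[n].items():
        y0,x0=(v-22)*K,(u-22)*K; c=big[y0:y0+44*K,x0:x0+44*K]; m=np.median(c.reshape(-1,3)[np.r_[0:44*K*8]],0)
        s=c.sum(2)/m.sum(); chrom=np.abs(c/c.sum(2,keepdims=True).clip(1)-m/m.sum()).max(2)
        mask=((s<0.66)|(chrom>0.06)|(s>1.25)).astype(np.uint8)*255
        mask=cv2.morphologyEx(mask,cv2.MORPH_CLOSE,np.ones((9,9))); mask=cv2.morphologyEx(mask,cv2.MORPH_OPEN,np.ones((17,17)))
        cs,_=cv2.findContours(mask,0,1); cc=max(cs,key=cv2.contourArea)
        pts=(cc[:,0,:]+[x0,y0]+.5)/K-.5
        g=onz(d,pts,0.015)[:,:2].astype(np.float32); r=cv2.minAreaRect(g)
        # strip
        w=((s>1.3)&(np.ptp(c,axis=2)<60)).astype(np.uint8)*255; cs,_=cv2.findContours(w,0,1)
        st=''
        if cs:
            q=max(cs,key=cv2.contourArea); gs=onz(d,(q[:,0,:]+[x0,y0]+.5)/K-.5,.024)[:,:2].astype(np.float32)
            rs=cv2.minAreaRect(gs); st=(np.round(rs[0],4),np.round(rs[1],4),round(rs[2],1))
        print(k,np.round(r[0],4),np.round(r[1],4),round(r[2],1),'strip',st)
    hsv=cv2.cvtColor(im,cv2.COLOR_BGR2HSV); red=((((hsv[...,0]<6)|(hsv[...,0]>174))&(hsv[...,1]>170)&(hsv[...,2]>60))*255).astype(np.uint8)
    u0,u1,v0,v1=(370,430,205,280) if n=='top' else (205,275,220,285)
    z=np.zeros_like(red); z[v0:v1,u0:u1]=red[v0:v1,u0:u1]; z=cv2.resize(z,None,fx=K,fy=K,interpolation=cv2.INTER_LINEAR); z=((z>127)*255).astype(np.uint8)
    z=cv2.morphologyEx(cv2.morphologyEx(z,cv2.MORPH_CLOSE,np.ones((41,41))),cv2.MORPH_OPEN,np.ones((61,61)))
    q=max(cv2.findContours(z,0,1)[0],key=cv2.contourArea); r=cv2.minAreaRect(onz(d,(q[:,0,:]+.5)/K-.5,.008)[:,:2].astype(np.float32)); print('jig',np.round(r[0],4),np.round(r[1],4),r[2])
E
python3 meas.py
```

```text
top
bat [0.4258 0.061 ] [0.0517 0.0381] 87.1 strip 
pwr [ 0.6737 -0.0099] [0.0544 0.0516] 53.9 strip 
cmp [ 0.5633 -0.0781] [0.0379 0.0481] 69.3 strip 
cam [ 0.4581 -0.0643] [0.0522 0.055 ] 66.8 strip (array([ 0.4782, -0.0686]), array([0.0132, 0.0039]), 71.0)
spare [0.5507 0.0586] [0.0514 0.0474] 87.1 strip (array([0.5716, 0.0523]), array([0.0036, 0.0006]), 87.1)
jig [ 0.5146 -0.2693] [0.0808 0.101 ] 85.4542236328125
scene
bat [0.4342 0.0621] [0.0594 0.0787] 85.1 strip (array([0.4493, 0.0627]), array([0.0324, 0.0045]), 86.4)
pwr [ 0.6789 -0.0102] [0.0557 0.0722] 55.4 strip (array([ 0.6904, -0.0206]), array([0.0342, 0.0064]), 55.1)
cmp [ 0.5673 -0.0843] [0.0532 0.0752] 68.9 strip (array([ 0.5811, -0.0904]), array([0.0336, 0.0057]), 69.0)
cam [ 0.4595 -0.0642] [0.0555 0.0801] 66.0 strip (array([ 0.4608, -0.0748]), array([0.0184, 0.0042]), 64.3)
spare [0.5574 0.06  ] [0.0584 0.0752] 85.7 strip (array([0.5728, 0.0615]), array([0.0341, 0.0058]), 88.1)
jig [ 0.5157 -0.2705] [0.0851 0.1164] 81.88900756835938
```

```bash
cat > m2.py <<'E'
from h import *
D={}
def hole(im,u,v):
    u,v=int(round(u)),int(round(v)); p=im[v-3:v+4,u-3:u+4].astype(float); w=(p[...,1]+p[...,0])/2  # b,g bright only at holes
    w=np.clip(w-np.percentile(w,60),0,None); yy,xx=np.mgrid[v-3:v+4,u-3:u+4]; return (w*xx).sum()/w.sum(),(w*yy).sum()/w.sum()
H={'top':[(386.2,220),(414.4,220.3),(385.6,258.2),(415,259.5)],'scene':[(210+55/4,170+406/4),(210+187/4,170+391/4),(210+55/4,170+267/4),(210+182/4,170+255/4)]}
for n in H:
    im=cv2.imread(f'pics/{n}0.png'); d=D[n]=ctrl.get_image(n)
    g=onz(d,[hole(im,*p) for p in H[n]],.008)[:,:2]; print(n,g.round(4).tolist(),g.mean(0).round(4))
    e=[np.linalg.norm(g[i]-g[j]) for i,j in((0,1),(2,3),(0,2),(1,3))]; print(np.round(e,4))
S={'top':dict(bat=(100,398),pwr=(206,64),cmp=(310,205),spare=(98,228),cam=(288,353)),'scene':dict(bat=(660,129),pwr=(643,488),cmp=(462,347),spare=(727,286),cam=(455,178))}
P={}
for n in S:
    im=cv2.imread(f'pics/{n}0.png').astype(int)
    for k,(u,v) in S[n].items():
        u,v=(235+u/3.4,155+v/3.4) if n=='top' else (210+u/4,170+v/4)
        K=4;u0,v0=int(u)-10,int(v)-7; c=cv2.resize(im[v0:v0+15,u0:u0+21].astype(np.float32),None,fx=K,fy=K,interpolation=cv2.INTER_CUBIC)
        lo=c.min(2); m=((lo>(125 if k=='cam' or n=='scene' else 128))*255).astype(np.uint8)
        cs=cv2.findContours(m,0,1)[0]; q=max(cs,key=cv2.contourArea); r=cv2.minAreaRect(q); mm=cv2.moments(q)
        p=((mm['m10']/mm['m00']+.5)/K-.5+u0,(mm['m01']/mm['m00']+.5)/K-.5+v0); P[n,k]=p
        print(n,k,np.round(p,2),np.round(np.array(r[1])/K,1),round(r[2]),'lomax',lo.max().round(),onz(D[n],[p],.024)[0].round(4))
for k in S['top']:
    c1,r1=ray(D['top'],[P['top',k]]);c2,r2=ray(D['scene'],[P['scene',k]])
    A=np.c_[r1[0],-r2[0]]; t=np.linalg.lstsq(A,c2-c1,rcond=None)[0]; a,b=c1+r1[0]*t[0],c2+r2[0]*t[1]; print(k,((a+b)/2).round(4),np.linalg.norm(a-b).round(4))
E
python3 m2.py
```

```text
top [[0.5716, -0.2407], [0.5689, -0.313], [0.4712, -0.232], [0.4612, -0.3075]] [ 0.5182 -0.2733]
[0.0723 0.0761 0.1007 0.1078]
scene [[0.5587, -0.3092], [0.5658, -0.2365], [0.4591, -0.299], [0.4694, -0.2249]] [ 0.5132 -0.2674]
[0.0731 0.0747 0.1001 0.0972]
top bat [267.41 271.41] [2.8 5.2] 90 lomax 132.0 [0.4522 0.0525 0.024 ]
top pwr [299.01 174.16] [2.3 0.8] 27 lomax 131.0 [ 0.6909 -0.0324  0.024 ]
top cmp [322.32 212.11] [4.5 1.1] 14 lomax 133.0 [ 0.5908 -0.0851  0.024 ]
top spare [264.77 219.73] [1. 9.] 90 lomax 138.0 [0.5787 0.0554 0.024 ]
top cam [319.61 258.56] [13.2  3.3] 20 lomax 148.0 [ 0.4767 -0.0727  0.024 ]
scene bat [375.09 201.03] [ 1.9 14.4] 83 lomax 212.0 [0.4496 0.0628 0.024 ]
scene pwr [370.97 292.08] [17.7  3.2] 18 lomax 208.0 [ 0.6908 -0.0205  0.024 ]
scene cmp [325.09 256.22] [16.3  2.6] 6 lomax 213.0 [ 0.5814 -0.0905  0.024 ]
scene spare [390.94 240.69] [ 2.6 16. ] 81 lomax 219.0 [0.5729 0.0614 0.024 ]
scene cam [322.91 214.82] [15.   1.9] 9 lomax 208.0 [ 0.4641 -0.0679  0.024 ]
bat [0.4528 0.0566 0.0283] 0.0093
pwr [ 0.6915 -0.0269  0.0268] 0.0115
cmp [ 0.5879 -0.0884  0.0321] 0.0071
spare [0.5776 0.0568 0.0307] 0.0043
cam [ 0.4749 -0.0715  0.0367] 0.0021
```

```bash
cat > go.py <<'E'
import sys; from h import *
# usage: go.py x y z toolyangle_deg
def info(x,y,z,ang):
    o=ctrl.get_obs(); M=R.from_rotvec(o['tool_rot']).as_matrix(); cur=np.degrees(np.arctan2(M[1,1],M[0,1]))
    t=(cur-ang+90)%180-90
    print('d cm',(M.T@(np.array([x,y,z])-o['tool_pos'])*100).round(2),'turn',round(t,2),'| at',o['tool_pos'].round(4),'yang',round(cur,1),'t',round(o['t'],2),'op',round(o['opening'],4),'F',o['contact_force'].round(1),'q6',round(o['q'][5],2))
if __name__=='__main__': info(*map(float,sys.argv[1:]))
E
python3 go.py .433 .0615 .13 86
```

```text
d cm [-38.65 -42.01   8.35] turn -15.81 | at [0.2118 0.5878 0.2132] yang 70.2 t 0.3 op 0.0856 F [-0.3  0.4 -0.7] q6 -0.12
```

servo_tool:
  increments:
    - [[8.5,-3.3,-3.6,0.7,-3],[8.5,-6.6,-7.2,1.4,-6],[8.5,-9.9,-10.8,2.1,-9],[8.5,-13.2,-14.4,2.8,-12],[8.5,-16.5,-18,3.5,-15.8]]
  newtons: 25

```text
t: 0.8
tool_pos: [0.3064, 0.361, 0.1783]
tool_rot: [0.105, 3.139, 0.0]
contact_force: [0.9, -0.4, 0.3]
opening: 0.0849
grip_force: 0.0
```

```bash
python3 go.py .433 .0615 .13 86
```

```text
d cm [-14.63 -29.04   4.84] turn 0.17 | at [0.3064 0.361  0.1783] yang 86.2 t 0.8 op 0.0849 F [ 0.9 -0.4  0.3] q6 -0.79
```

servo_tool:
  increments:
    - [[8.5,-2.2,-4.3,0.7,0],[8.5,-4.4,-8.6,1.4,0],[8.5,-6.6,-12.9,2.1,0],[8.5,-8.8,-17.2,2.8,0],[8.5,-11,-21.7,3.6,0]]

```text
t: 1.3
tool_pos: [0.4009, 0.1375, 0.1429]
tool_rot: [0.109, 3.138, 0.001]
contact_force: [1.1, 0.8, -0.3]
opening: 0.0848
grip_force: 0.0
```

servo_tool:
  increments:
    - [[8.5,-1.8,-3.7,0.6,0],[8.5,-3.6,-7.3,1.2,0],[8.5,-3.6,-7.3,1.2,0]]

```text
t: 1.6
tool_pos: [0.4318, 0.0603, 0.1302]
tool_rot: [-0.12, -3.139, 0.002]
contact_force: [-1.1, 0.1, 0.1]
opening: 0.0848
grip_force: 0.0
```

```bash
python3 go.py .433 .0615 .022 86; python3 -c "
from h import *
d=grab('scene','s1.png');a=cv2.imread('pics/s1.png')[90:270,290:490];cv2.imwrite('pics/s1c.png',cv2.resize(a,None,fx=3.3,fy=3.3,interpolation=2))"
```

```text
d cm [-0.12  0.14 10.82] turn -0.38 | at [0.4318 0.0603 0.1302] yang 85.6 t 1.6 op 0.0848 F [-1.1  0.1  0.1] q6 -1.53
```

View pics/s1c.png

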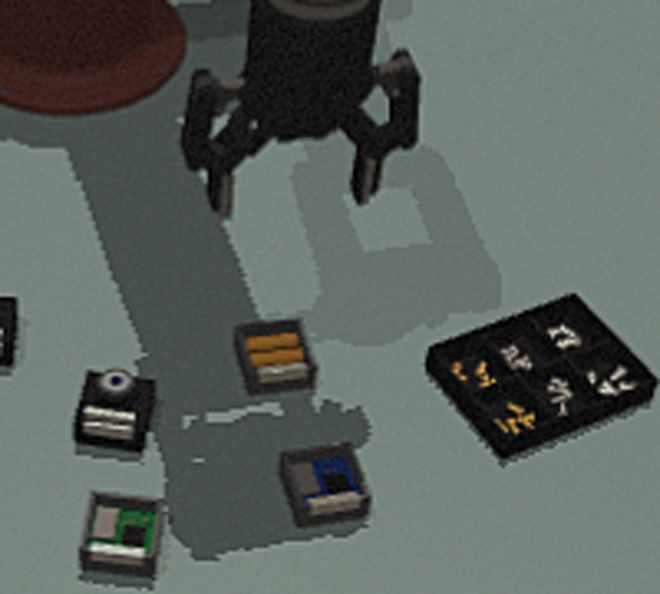

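The image shows the gripper hovering over the battery, with the fingers to either side of it and the spare and camera well clear. Descending.

servo_tool:
  increments:
    - [[8.5,-0.1,0.1,4,0],[8.5,-0.1,0.1,8,0],[8.5,-0.1,0.1,10,0],[8.5,-0.1,0.1,11,0],[8.5,-0.1,0.1,11,0]]

```text
t: 2.15
tool_pos: [0.431, 0.0657, 0.0197]
tool_rot: [-0.108, -3.137, -0.0]
contact_force: [0.3, 0.1, 0.1]
opening: 0.0852
grip_force: 0.0
```

servo_tool:
  increments:
    - [[4.5,0,0,0,0],[4.5,0,0,0,0],[4.5,0,0,0,0],[4.5,0,0,0,0],[4.5,0,0,0,0]]
  newtons: 25

```text
t: 2.65
tool_pos: [0.4326, 0.0648, 0.0212]
tool_rot: [0.11, 3.139, 0.0]
contact_force: [-0.4, -0.5, -0.5]
opening: 0.0446
grip_force: 0.0
```

```bash
python3 go.py .5155 -.270 .15 85
```

```text
d cm [-10.63 -32.81 -12.87] turn 0.98 | at [0.4326 0.0648 0.0212] yang 86.0 t 2.65 op 0.0446 F [-0.4 -0.5 -0.5] q6 -1.52
```

Opening is 44.6 mm with zero force, so the grasp missed. Looking.

```bash
python3 -c "
from h import *
d=grab('scene','s2.png');e=grab('top','t2.png');a=cv2.imread('pics/s2.png')[130:260,310:450];b=cv2.imread('pics/t2.png')[200:340,220:340]
f=lambda x:cv2.resize(x,(400,400),interpolation=2)
cv2.imwrite('pics/s2c.png',np.hstack([f(a),f(b)]))
for i in range(3): 
  ctrl.get_image('top'); print(ctrl.get_obs()['tool_pos'], ctrl.get_obs()['opening'])
print(proj(d,[[.4325,.065,.02]]),proj(e,[[.4325,.065,.02]]))"
```

```text
[0.43225144 0.06475517 0.02080806] 0.045393638368857334
[0.43219807 0.06473893 0.020747  ] 0.04506238490019242
[0.43218036 0.06476448 0.02071541] 0.04512222235807841
[[373.71042383 196.98021154]] [[262.53955704 280.1501048 ]]
```

View pics/s2c.png

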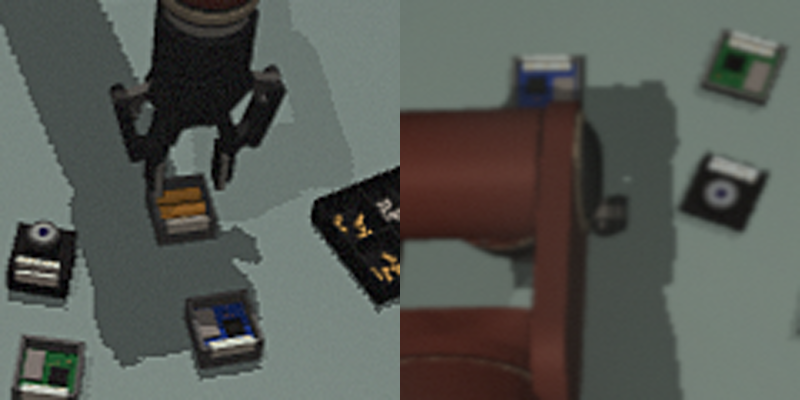

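```bash
python3 -c "
from h import *
d=ctrl.get_image('scene'); o=ctrl.get_obs(); M=R.from_rotvec(o['tool_rot']).as_matrix(); print(M.round(3).tolist(),o['q'].round(3))
print('s1 tips', proj(d,[[.4318,.0603+.042,.124],[.4318,.0603-.042,.124],[.4318,.0603+.042,.111],[.4318,.0603-.042,.111]]).round(1).tolist(),'seen 400.6,150.6 / 357,154')
print('s2 tips', proj(d,[[.4325,.065+.023,.006],[.4325,.065-.023,.006]]).round(1).tolist(),'seen 387.7,190/364.3,193.4')
print('tips if z=.03', onz(d,[[387.7,190],[364.3,193.4]],.03).round(3).tolist(), onz(d,[[387.7,190],[364.3,193.4]],.006).round(3).tolist())
print('s1 at z',[onz(d,[[400.6,150.6],[357,154]],z).round(3).tolist() for z in(.115,.13)])
"
```

```text
[[-0.998, 0.07, -0.0], [0.07, 0.998, 0.0], [0.0, -0.0, -1.0]] [-0.022 -0.203  2.197 -0.     1.148 -1.523]
s1 tips [[393.5, 161.8], [357.4, 167.6], [392.8, 166.1], [357.1, 172.0]] seen 400.6,150.6 / 357,154
s2 tips [[382.3, 199.4], [364.1, 202.6]] seen 387.7,190/364.3,193.4
tips if z=.03 [[0.427, 0.101, 0.03], [0.425, 0.043, 0.03]] [[0.405, 0.111, 0.006], [0.403, 0.051, 0.006]]
s1 at z [[[0.39, 0.135, 0.115], [0.378, 0.033, 0.115]], [[0.406, 0.127, 0.13], [0.394, 0.027, 0.13]]]
```

```bash
python3 -c "
from h import *
d=ctrl.get_image('scene'); a=d['img'][...,::-1][150:225,335:425]; K=8.5
b=cv2.resize(np.ascontiguousarray(a),None,fx=K,fy=K,interpolation=2)
for p,c in(([.4325,.065,.02],(0,0,255)),([.4325,.065+.0225,.02],(0,255,255)),([.4325,.065-.0225,.02],(0,255,255)),([.4325,.065-.0225,.06],(255,0,255)),([.4325,.065+.0225,.06],(255,0,255))):
  q=(proj(d,[p])[0]-[335,150]+.5)*K; cv2.circle(b,(int(q[0]),int(q[1])),5,c,2)
cv2.imwrite('pics/s3c.png',b)"
```

```text
(no output)
```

View pics/s3c.png

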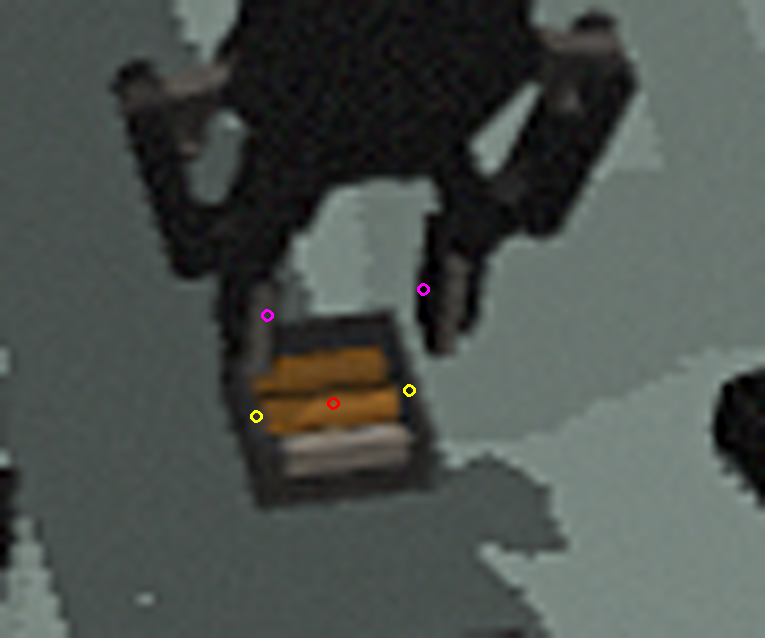

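The left finger ends above the tray's rear-left rim at (255,370) and the right one is free at (440,350), so the tips sit higher than reported. I'll open and descend in small steps, watching force.

servo_tool:
  increments:
    - [[8.5,0,0,0,0],[8.5,0,0,0,0],[8.5,0,0,0,0],[8.5,0,0,0.3,0],[8.5,0,0,0.5,0]]

```text
t: 3.5
tool_pos: [0.4321, 0.0648, 0.0155]
tool_rot: [-0.11, -3.14, -0.0]
contact_force: [-0.2, 0.4, -0.4]
opening: 0.085
grip_force: 0.0
```

```bash
python3 go.py .4325 .063 .01 86; python3 -c "
from h import *
d=ctrl.get_image('scene'); o=ctrl.get_obs(); a=d['img'][...,::-1][140:230,330:435]; K=7
b=cv2.resize(np.ascontiguousarray(a),None,fx=K,fy=K,interpolation=2)
x,y,z=o['tool_pos']
for p in([x,y,z],[x,y+.0425,z],[x,y-.0425,z]):
  q=(proj(d,[p])[0]-[330,140]+.5)*K; cv2.circle(b,(int(q[0]),int(q[1])),5,(0,255,255),2)
cv2.imwrite('pics/s4c.png',b)"
```

```text
d cm [-0.05 -0.18  0.55] turn -0.01 | at [0.4321 0.0648 0.0155] yang 86.0 t 3.5 op 0.085 F [-0.2  0.4 -0.4] q6 -1.52
```

View pics/s4c.png

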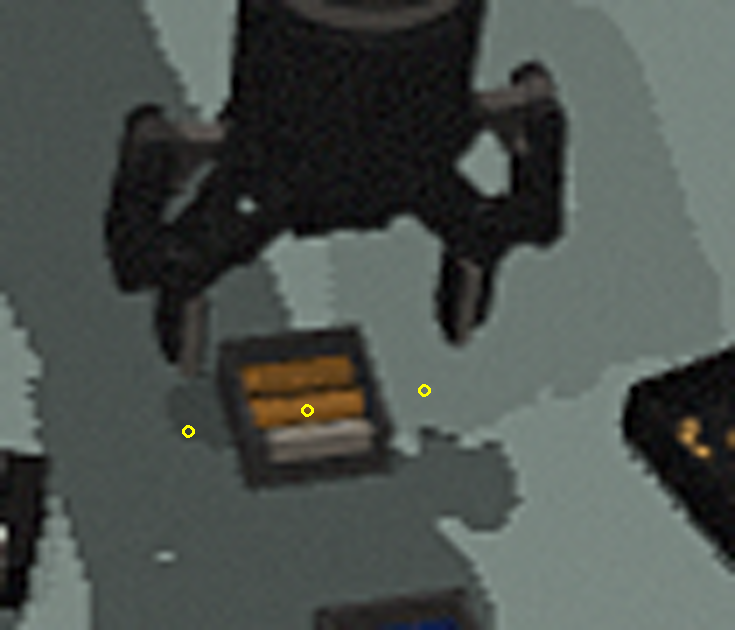

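Tips at (185,370) and (455,342) in the crop are about 10 px above the expected marks, which suits a z error of roughly 25 mm. Probing downward gently.

servo_tool:
  increments:
    - [[8.5,0,-0.2,0.2,0],[8.5,0,-0.2,0.4,0],[8.5,0,-0.2,0.6,0],[8.5,0,-0.2,0.7,0]]

```text
t: 3.95
tool_pos: [0.4319, 0.0628, 0.0084]
tool_rot: [-0.11, -3.139, 0.0]
contact_force: [-0.4, 0.7, 0.2]
opening: 0.0847
grip_force: 0.0
```

servo_tool:
  increments:
    - [[8.5,0,0,0.15,0],[8.5,0,0,0.3,0],[8.5,0,0,0.4,0]]

```text
t: 4.25
tool_pos: [0.432, 0.0628, 0.0046]
tool_rot: [-0.11, -3.14, -0.0]
contact_force: [0.3, 0.2, -0.3]
opening: 0.085
grip_force: 0.0
```

servo_tool:
  increments:
    - [[8.5,0,0,0.15,0],[8.5,0,0,0.3,0],[8.5,0,0,0.3,0]]

```text
t: 4.55
tool_pos: [0.4318, 0.0628, 0.0014]
tool_rot: [-0.11, -3.139, -0.0]
contact_force: [0.4, -0.7, 0.3]
opening: 0.0851
grip_force: 0.0
```

No force with the tips nominally below the bench, so the reported z is biased. I'll step down until contact to measure the bias.

servo_tool:
  increments:
    - [[8.5,0,0,0.2,0],[8.5,0,0,0.4,0],[8.5,0,0,0.6,0],[8.5,0,0,0.8,0],[8.5,0,0,0.8,0]]

```text
t: 5.05
tool_pos: [0.4317, 0.0628, -0.0067]
tool_rot: [-0.11, -3.139, 0.0]
contact_force: [0.7, 0.5, -0.0]
opening: 0.085
grip_force: 0.0
```

```bash
python3 go.py .4325 .063 .0 86; python3 -c "
from h import *
d=ctrl.get_image('scene'); o=ctrl.get_obs(); a=d['img'][...,::-1][140:230,330:435]; K=7
b=cv2.resize(np.ascontiguousarray(a),None,fx=K,fy=K,interpolation=2)
cv2.imwrite('pics/s5c.png',b)"
```

```text
d cm [-0.08  0.02 -0.67] turn -0.01 | at [ 0.4317  0.0628 -0.0067] yang 86.0 t 5.05 op 0.085 F [ 0.7  0.5 -0. ] q6 -1.53
```

View pics/s5c.png

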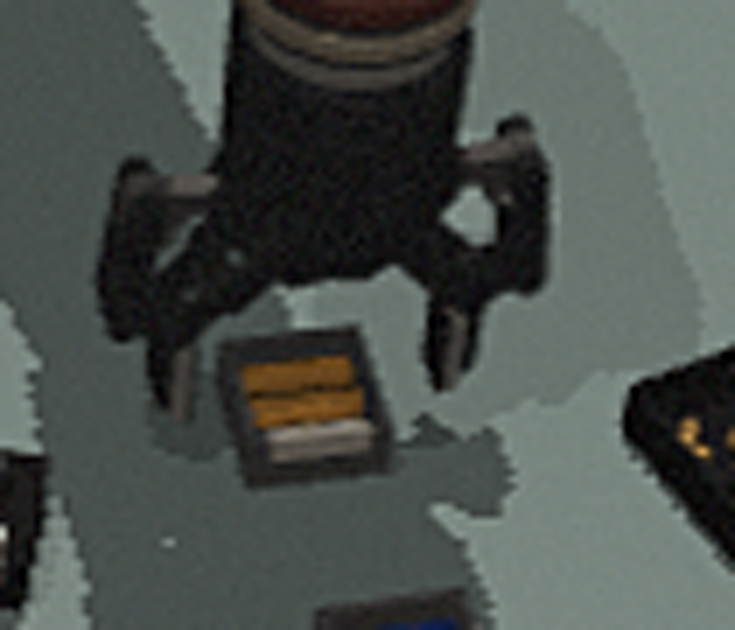

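servo_tool:
  increments:
    - [[8.5,0,0,0.2,0],[8.5,0,0,0.4,0],[8.5,0,0,0.6,0],[8.5,0,0,0.8,0],[8.5,0,0,0.8,0]]

```text
t: 5.6
tool_pos: [0.4317, 0.0628, -0.0147]
tool_rot: [-0.11, -3.139, 0.0]
contact_force: [0.6, 0.8, 0.5]
opening: 0.0851
grip_force: 0.0
```

servo_tool:
  increments:
    - [[8.5,0,0,0.2,0],[8.5,0,0,0.3,0],[8.5,0,0,0.3,0]]

```text
t: 5.9
tool_pos: [0.4319, 0.0628, -0.0175]
tool_rot: [-0.11, -3.139, 0.0]
contact_force: [0.2, 0.3, -0.3]
opening: 0.0852
grip_force: 0.0
```

servo_tool:
  increments:
    - [[8.5,0,0,0.2,0],[8.5,0,0,0.3,0],[8.5,0,0,0.3,0]]

```text
t: 6.2
tool_pos: [0.4319, 0.0628, -0.0205]
tool_rot: [-0.11, -3.139, 0.0]
contact_force: [-0.4, -0.1, 0.3]
opening: 0.085
grip_force: 0.0
```

servo_tool:
  increments:
    - [[8.5,0,0,0.2,0],[8.5,0,0,0.3,0],[8.5,0,0,0.3,0]]

```text
t: 6.5
tool_pos: [0.4319, 0.0628, -0.0235]
tool_rot: [-0.11, -3.139, 0.0]
contact_force: [-0.3, 0.1, 0.2]
opening: 0.0846
grip_force: 0.0
```

servo_tool:
  increments:
    - [[8.5,0,0,0.1,0],[8.5,0,0,0.2,0],[8.5,0,0,0.2,0]]

```text
t: 6.8
tool_pos: [0.4319, 0.0628, -0.0254]
tool_rot: [-0.11, -3.139, 0.0]
contact_force: [-0.7, -0.2, 0.3]
opening: 0.0846
grip_force: 0.0
```

servo_tool:
  increments:
    - [[8.5,0,0,0.1,0],[8.5,0,0,0.2,0],[8.5,0,0,0.2,0]]

```text
t: 7.1
tool_pos: [0.4319, 0.0628, -0.0274]
tool_rot: [-0.11, -3.139, -0.0]
contact_force: [0.1, 0.2, 0.4]
opening: 0.0847
grip_force: 0.0
```

servo_tool:
  increments:
    - [[8.5,0,0,0.1,0],[8.5,0,0,0.2,0],[8.5,0,0,0.2,0]]

```text
t: 7.4
tool_pos: [0.4319, 0.0628, -0.0295]
tool_rot: [-0.11, -3.139, 0.0]
contact_force: [-0.0, -0.1, 1.0]
opening: 0.0848
grip_force: 0.0
```

servo_tool:
  increments:
    - [[8.5,0,0,0.1,0],[8.5,0,0,0.2,0],[8.5,0,0,0.2,0]]

```text
t: 7.7
tool_pos: [0.4321, 0.0628, -0.0307]
tool_rot: [-0.11, -3.139, 0.0]
contact_force: [-2.7, -0.9, 6.1]
opening: 0.0852
grip_force: 2.8
```

```bash
python3 go.py .4325 .063 .0 86; python3 -c "
from h import *
d=ctrl.get_image('scene'); o=ctrl.get_obs(); a=d['img'][...,::-1][140:230,330:435]; K=7
b=cv2.resize(np.ascontiguousarray(a),None,fx=K,fy=K,interpolation=2)
for z in(.0,.02):
 for x in (.43,.405):
  for y in(-.0425,.0425):
   q=(proj(d,[[x,.063+y,z]])[0]-[330,140]+.5)*K; cv2.circle(b,(int(q[0]),int(q[1])),4,(0,255,255) if x>.42 else (255,0,255),1+int(z*100))
cv2.imwrite('pics/s6c.png',b)"
```

```text
d cm [-0.03  0.02 -3.07] turn -0.01 | at [ 0.4321  0.0628 -0.0307] yang 86.0 t 7.7 op 0.0852 F [-2.7 -0.9  6.1] q6 -1.53
```

View pics/s6c.png

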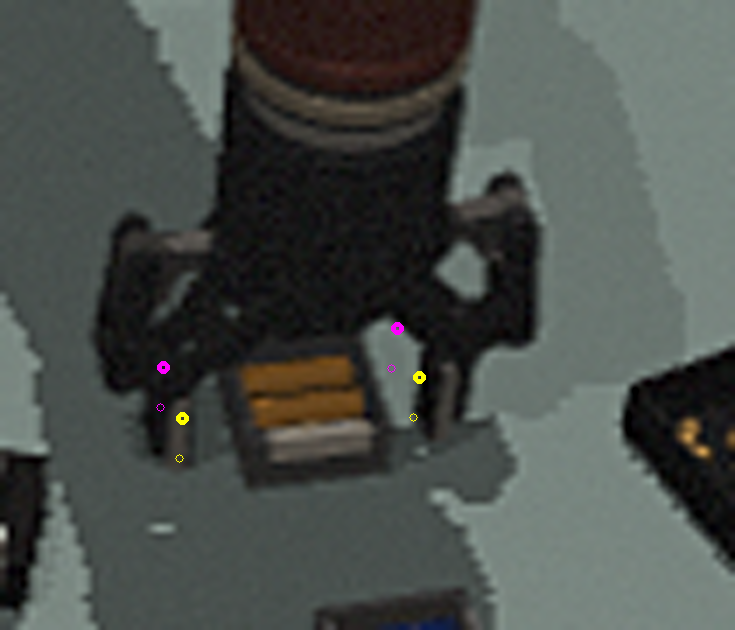

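```bash
python3 -c "
from h import *
d=ctrl.get_image('scene')
f=lambda l:[[330+(u+.5)/7-.5,140+(v+.5)/7-.5] for u,v in l]
print('tips inner-front',onz(d,f([(188,462),(435,435)]),0).round(4).tolist())
print('bat rim corners',onz(d,f([(222,343),(358,327),(390,463),(250,483)]),.026).round(4).tolist())
print('gt',onz(d,f([(178,465),(445,437)]),0).round(4).tolist())
"
```

```text
tips inner-front [[0.4326, 0.023, 0.0], [0.4398, 0.1104, 0.0]]
bat rim corners [[0.404, 0.0417, 0.026], [0.4073, 0.09, 0.026], [0.4713, 0.081, 0.026], [0.4693, 0.0326, 0.026]]
gt [[0.4331, 0.0192, 0.0], [0.4415, 0.1135, 0.0]]
```

Contact at 6 N: the reported z reads about 36 mm too low, while x and y look right within a few mm. Rise 1.45 cm and close.

servo_tool:
  increments:
    - [[8.5,0,0,-0.7,0],[8.5,0,0,-1.45,0],[4.5,0,0,-1.45,0],[4.5,0,0,-1.45,0],[4.5,0,0,-1.45,0]]
  newtons: 25

```text
t: 8.3
tool_pos: [0.4322, 0.0628, -0.0166]
tool_rot: [0.11, 3.139, -0.0]
contact_force: [-0.5, -0.5, 0.9]
opening: 0.0494
grip_force: 27.3
```

servo_tool:
  increments:
    - [[4.5,0,0,0,0],[4.5,0,0,0,0],[4.5,0,0,0,0]]

```text
t: 8.6
tool_pos: [0.4322, 0.0628, -0.0166]
tool_rot: [0.11, 3.14, -0.0]
contact_force: [-0.1, 0.1, 3.3]
opening: 0.0496
grip_force: 27.6
```

servo_tool:
  increments:
    - [[4.5,0,0,-2,0],[4.5,0,0,-5,0],[4.5,0,0,-9,0],[4.5,-0.7,-4,-10,0],[4.5,-1.4,-8,-10,0]]

```text
t: 9.1
tool_pos: [0.4421, -0.0185, 0.0855]
tool_rot: [0.105, 3.135, -0.001]
contact_force: [0.2, 0.8, -0.8]
opening: 0.0494
grip_force: 27.1
```

```bash
python3 go.py .5155 -.270 .07 85
```

```text
d cm [ -9.   -24.61   1.62] turn 1.18 | at [ 0.4421 -0.0185  0.0855] yang 86.2 t 9.1 op 0.0494 F [ 0.2  0.8 -0.8] q6 -1.71
```

servo_tool:
  increments:
    - [[4.5,-1.6,-4.5,0,1],[4.5,-3.2,-9,0,1],[4.5,-5,-13.5,0,1],[4.5,-6.7,-18,0,1],[4.5,-8,-22,0,1]]

```text
t: 9.6
tool_pos: [0.5046, -0.245, 0.0821]
tool_rot: [-0.139, -3.138, -0.001]
contact_force: [0.5, 0.9, -0.3]
opening: 0.0496
grip_force: 27.0
```

servo_tool:
  increments:
    - [[4.5,-0.6,-1.6,0.5,0],[4.5,-0.95,-2.6,1,0],[4.5,-0.95,-2.6,1.3,0],[4.5,-0.95,-2.6,1.3,0]]

```text
t: 10.0
tool_pos: [0.511, -0.2683, 0.0686]
tool_rot: [-0.137, -3.136, -0.003]
contact_force: [-0.0, -0.3, -1.5]
opening: 0.0495
grip_force: 27.0
```

```bash
python3 go.py .5155 -.270 .07 85; python3 -c "
from h import *
d=grab('scene','s7.png');e=grab('top','t7.png');a=cv2.imread('pics/s7.png')[190:290,185:285];b=cv2.imread('pics/t7.png')[190:290,350:450]
f=lambda x:cv2.resize(x,(400,400),interpolation=2)
a,b=cv2.resize(a,(590,590),interpolation=2),cv2.resize(b,(200,590)[:1]*2,interpolation=2)
c=np.zeros((590,790,3),np.uint8);c[:,:590]=a;c[:200,590:]=b
cv2.imwrite('pics/s7c.png',c)"
```

```text
d cm [-0.46 -0.13 -0.14] turn 0.01 | at [ 0.511  -0.2683  0.0686] yang 85.0 t 10.0 op 0.0495 F [-0.  -0.3 -1.5] q6 -2.1
```

View pics/s7c.png

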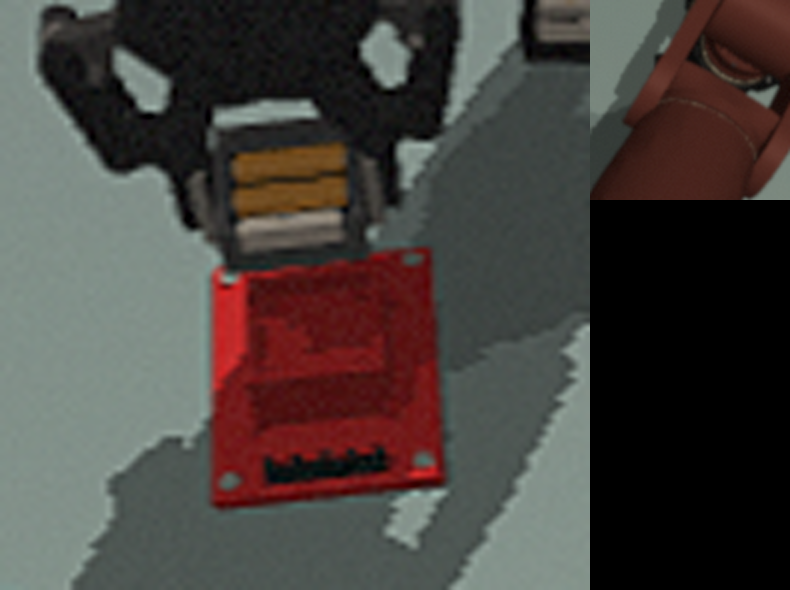

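The battery is held level above and behind the pedestal. Its rear rim runs (213,128)–(320,117), and the pedestal's top rim corners are near (248,283), (385,265), (388,372), (246,380) in the crop.

```bash
python3 -c "
from h import *
d=ctrl.get_image('scene'); K=5.9
f=lambda l:[[185+(u+.5)/K-.5,190+(v+.5)/K-.5] for u,v in l]
print('bat rear rim',onz(d,f([(213,128),(320,117)]),.111).round(4).tolist())
print('strip back/front',onz(d,f([(236,222),(345,208),(345,232),(240,250)]),.109).round(4).tolist())
print('ped',(p:=onz(d,f([(248,283),(385,265),(388,372),(246,380)]),.036)).round(4).tolist(),p.mean(0))
print('holes',(p:=onz(d,f([(230,278),(412,258),(424,460),(230,481)]),.008)).round(4).tolist(),p.mean(0))
"
```

```text
bat rear rim [[0.4817, -0.2901, 0.111], [0.485, -0.2529, 0.111]]
strip back/front [[0.5252, -0.2867, 0.109], [0.5274, -0.2495, 0.109], [0.5382, -0.2509, 0.109], [0.5381, -0.2866, 0.109]]
ped [[0.4915, -0.2909, 0.036], [0.4944, -0.2403, 0.036], [0.5445, -0.2458, 0.036], [0.5364, -0.2961, 0.036]] [ 0.51671771 -0.26826121  0.036     ]
holes [[0.4638, -0.2994, 0.008], [0.4698, -0.23, 0.008], [0.5658, -0.2388, 0.008], [0.559, -0.3085, 0.008]] [ 0.51458835 -0.26920327  0.008     ]
```

servo_tool:
  increments:
    - [[4.5,-0.5,-0.1,1.5,0],[4.5,-0.5,-0.1,3,0],[4.5,-0.5,-0.1,4,0],[4.5,-0.5,-0.1,4.4,0],[4.5,-0.5,-0.1,4.4,0]]

```text
t: 10.65
tool_pos: [0.5162, -0.2705, 0.0251]
tool_rot: [-0.137, -3.137, -0.002]
contact_force: [-0.4, -0.2, -1.2]
opening: 0.0495
grip_force: 27.0
```

servo_tool:
  increments:
    - [[4.5,0,0,0.2,0],[4.5,0,0,0.3,0],[4.5,0,0,0.4,0],[4.5,0,0,0.5,0],[4.5,0,0,0.5,0]]

```text
t: 11.15
tool_pos: [0.5169, -0.2712, 0.0212]
tool_rot: [-0.137, -3.139, -0.0]
contact_force: [-0.4, 0.7, -1.4]
opening: 0.0499
grip_force: 27.0
```

servo_tool:
  increments:
    - [[4.5,0,0.15,0.1,0],[4.5,0,0.15,0.2,0],[4.5,0,0.15,0.3,0],[4.5,0,0.15,0.3,0]]

```text
t: 11.55
tool_pos: [0.5169, -0.2696, 0.018]
tool_rot: [-0.137, -3.138, -0.0]
contact_force: [-0.1, -0.6, -1.2]
opening: 0.0492
grip_force: 27.0
```

servo_tool:
  increments:
    - [[4.5,0,0,0.1,0],[4.5,0,0,0.2,0],[4.5,0,0,0.2,0]]

```text
t: 11.85
tool_pos: [0.5169, -0.2696, 0.016]
tool_rot: [-0.137, -3.138, -0.0]
contact_force: [-0.2, 0.2, -1.2]
opening: 0.0495
grip_force: 27.0
```

servo_tool:
  increments:
    - [[4.5,0,0,0.05,0],[4.5,0,0,0.1,0],[4.5,0,0,0.1,0]]

```text
t: 12.15
tool_pos: [0.5171, -0.2698, 0.0155]
tool_rot: [0.137, 3.139, -0.0]
contact_force: [-0.2, 0.5, 1.1]
opening: 0.0495
grip_force: 27.5
```

servo_tool:
  increments:
    - [[4.5,0,0,0.05,0],[4.5,0,0,0.1,0],[4.5,0,0,0.1,0]]

```text
t: 12.45
tool_pos: [0.5171, -0.2698, 0.0154]
tool_rot: [-0.137, -3.138, -0.0]
contact_force: [-4.8, 3.2, 6.9]
opening: 0.0497
grip_force: 28.5
```

Contact came exactly at the seated height. Releasing and rising.

servo_tool:
  increments:
    - [[6,0,0,-0.1,0],[8.5,0,0,-0.1,0],[8.5,0,0,-0.1,0],[8.5,0,0,-2,0],[8.5,0,0,-5,0]]

```text
t: 12.95
tool_pos: [0.5151, -0.2684, 0.0618]
tool_rot: [-0.137, -3.134, -0.005]
contact_force: [-0.4, 0.1, -0.4]
opening: 0.0848
grip_force: 0.0
```

servo_tool:
  increments:
    - [[8.5,0,0,-4,0],[8.5,-3,4,-4,-6],[8.5,-6,8,-4,-13],[8.5,-8,12,-4,-20],[8.5,-10,16,-4,-27]]

```text
t: 13.45
tool_pos: [0.6316, -0.1176, 0.1042]
tool_rot: [-0.606, 3.082, -0.0]
contact_force: [0.5, -0.0, 0.4]
opening: 0.0852
grip_force: 0.0
```

```bash
python3 go.py .676 -.010 .07 54.5; python3 -c "
from h import *
d=grab('scene','s8.png');e=grab('top','t8.png');a=cv2.imread('pics/s8.png')[190:290,185:285];b=cv2.imread('pics/t8.png')[210:270,370:430]
c=np.zeros((500,800,3),np.uint8);c[:400,:400]=cv2.resize(a,(400,400),interpolation=2);c[:400,400:]=cv2.resize(b,(400,400),interpolation=2)
cv2.imwrite('pics/s8c.png',c)"
```

```text
d cm [-8.18  8.28  3.42] turn 57.76 | at [ 0.6316 -0.1176  0.1042] yang 112.3 t 13.45 op 0.0852 F [ 0.5 -0.   0.4] q6 -2.26
```

View pics/s8c.png

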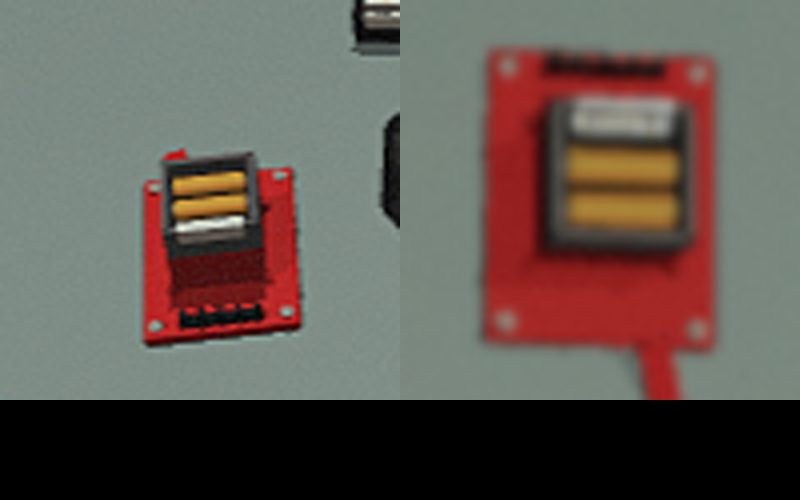

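The image shows the battery home and level in the jig, with its strip facing the comb in both views. Next is the power module.

servo_tool:
  increments:
    - [[8.5,-1.6,1.6,0.7,8.5],[8.5,-3.3,3.3,1.4,17],[8.5,-5,5,2,25.5],[8.5,-6.6,6.6,2.5,34],[8.5,-8.2,8.3,3,42]]

```text
t: 14.05
tool_pos: [0.6756, -0.0113, 0.0735]
tool_rot: [-0.557, -3.091, 0.001]
contact_force: [-0.4, 0.8, 0.1]
opening: 0.0852
grip_force: 0.0
```

```bash
python3 go.py .676 -.010 -.0166 54.5
```

```text
d cm [0.   0.14 9.01] turn 15.07 | at [ 0.6756 -0.0113  0.0735] yang 69.6 t 14.05 op 0.0852 F [-0.4  0.8  0.1] q6 -1.34
```

servo_tool:
  increments:
    - [[8.5,0,0.1,2,8],[8.5,0,0.1,4,15],[8.5,0,0.1,6,15],[8.5,0,0.1,8,15],[8.5,0,0.1,9,15]]

```text
t: 14.55
tool_pos: [0.6741, -0.0109, -0.0184]
tool_rot: [-0.946, -2.992, 0.001]
contact_force: [-0.2, 0.5, -0.5]
opening: 0.0849
grip_force: 0.0
```

```bash
python3 go.py .676 -.010 -.0166 54.5
```

```text
d cm [-0.1   0.18 -0.18] turn 0.42 | at [ 0.6741 -0.0109 -0.0184] yang 54.9 t 14.55 op 0.0849 F [-0.2  0.5 -0.5] q6 -1.08
```

servo_tool:
  increments:
    - [[8.5,-0.1,0.15,-0.1,0.4],[4.5,-0.1,0.15,-0.1,0.4],[4.5,-0.1,0.15,-0.1,0.4],[4.5,-0.1,0.15,-0.1,0.4],[4.5,-0.1,0.15,-0.1,0.4]]
  newtons: 25

```text
t: 15.05
tool_pos: [0.679, -0.0101, -0.0129]
tool_rot: [0.955, 2.99, 0.001]
contact_force: [-0.1, -0.9, 4.3]
opening: 0.0498
grip_force: 28.0
```

```bash
python3 go.py .516 -.2695 .08 85
```

```text
d cm [ -1.77 -30.58  -9.33] turn -30.41 | at [ 0.679  -0.0101 -0.0129] yang 54.6 t 15.05 op 0.0498 F [-0.1 -0.9  4.3] q6 -1.08
```

servo_tool:
  increments:
    - [[4.5,0,0,0,0],[4.5,0,0,0,0]]

```text
t: 15.25
tool_pos: [0.679, -0.01, -0.0129]
tool_rot: [0.955, 2.99, 0.001]
contact_force: [0.0, -0.4, 5.8]
opening: 0.0494
grip_force: 28.2
```

servo_tool:
  increments:
    - [[4.5,0,0,-3,0],[4.5,0,0,-7,0],[4.5,0,-4,-9.5,-6],[4.5,0,-8,-9.5,-12],[4.5,-0.4,-12.5,-9.5,-18]]

```text
t: 15.75
tool_pos: [0.6082, -0.1143, 0.0814]
tool_rot: [0.466, 3.105, -0.0]
contact_force: [-0.2, -0.5, -1.2]
opening: 0.0495
grip_force: 27.5
```

```bash
python3 go.py .516 -.2695 .08 85
```

```text
d cm [  4.26 -17.54   0.13] turn -12.06 | at [ 0.6082 -0.1143  0.0814] yang 72.9 t 15.75 op 0.0495 F [-0.2 -0.5 -1.2] q6 -1.58
```

servo_tool:
  increments:
    - [[4.5,1,-4.2,0,-4],[4.5,2.1,-8.4,0,-8],[4.5,3.1,-12.6,0,-12],[4.5,4.2,-17,0,-12],[4.5,4.2,-17.4,0,-12]]

```text
t: 16.25
tool_pos: [0.5136, -0.2707, 0.0797]
tool_rot: [-0.156, -3.136, 0.001]
contact_force: [0.6, 0.5, -0.3]
opening: 0.0496
grip_force: 27.4
```

servo_tool:
  increments:
    - [[4.5,0,0,0,0],[4.5,0,0,0,0]]

```text
t: 16.45
tool_pos: [0.5165, -0.2666, 0.0799]
tool_rot: [-0.148, -3.138, -0.001]
contact_force: [0.1, -0.6, -1.9]
opening: 0.0494
grip_force: 27.4
```

```bash
python3 go.py .516 -.2695 .08 85;  python3 -c "
from h import *
d=grab('scene','s9.png');a=cv2.imread('pics/s9.png')[170:275,190:290]
cv2.imwrite('pics/s9c.png',cv2.resize(a,(570,598),interpolation=2))"
```

```text
d cm [ 0.02 -0.29 -0.01] turn -0.4 | at [ 0.5165 -0.2666  0.0799] yang 84.6 t 16.45 op 0.0494 F [ 0.1 -0.6 -1.9] q6 -2.08
```

View pics/s9c.png

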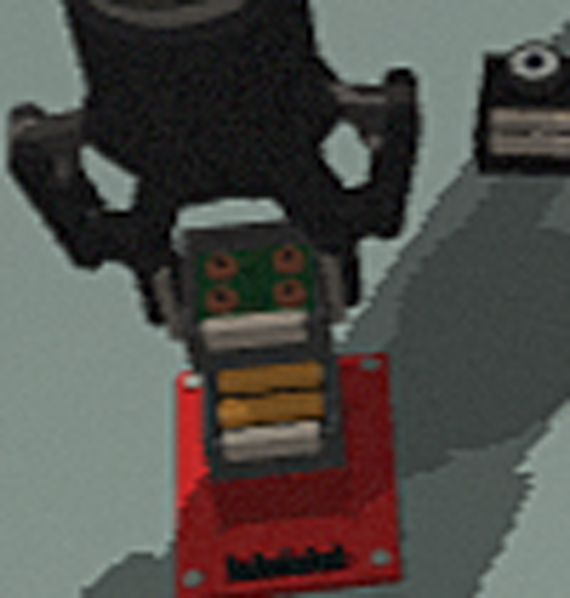

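The power module hangs above the battery. The strips are at about (255,330) for power and (272,440) for battery in the crop, which allows a direct strip-to-strip comparison.

```bash
cat > strip.py <<'E'
from h import *
def strip(d,uv,z,h=9,w=14):
    u,v=map(int,uv); K=6; c=cv2.resize(d['img'][v-h:v+h+1,u-w:u+w+1].astype(np.float32),None,fx=K,fy=K,interpolation=2)
    lo=c.min(2); sat=c.max(2)-lo; th=.6*np.percentile(lo,99.0)
    m=((lo>th)&(sat<45)).astype(np.uint8)
    m=cv2.morphologyEx(m,cv2.MORPH_OPEN,np.ones((5,5))); n,l,s,ct=cv2.connectedComponentsWithStats(m)
    i=min(range(1,n),key=lambda i:np.hypot(*(ct[i]/K-[w,h]))-s[i,4]/400)
    p=(ct[i]+.5)/K-.5+[u-w,v-h]; return p.round(2),(s[i,2:4]/K).round(1),onz(d,[p],z)[0].round(4)
E
python3 -c "
from strip import *
d=ctrl.get_image('scene')
print(strip(d,(190+255/5.7,170+330/5.7),.117,5,12)); print(strip(d,(190+272/5.7,170+440/5.7),.056,5,12))"
```

```text
(array([234.15, 226.19]), array([18. ,  4.3]), array([ 0.5339, -0.2671,  0.117 ]))
(array([237.17, 245.86]), array([17. ,  4.2]), array([ 0.536, -0.27 ,  0.056]))
```

servo_tool:
  increments:
    - [[4.5,-0.2,-0.3,0.5,-0.4],[4.5,-0.2,-0.3,1.5,-0.4],[4.5,-0.2,-0.3,2.5,-0.4],[4.5,-0.2,-0.3,3.2,-0.4],[4.5,-0.2,-0.3,3.2,-0.4]]

```text
t: 17.05
tool_pos: [0.5167, -0.2696, 0.0459]
tool_rot: [-0.137, -3.135, -0.003]
contact_force: [-0.8, 0.0, -2.1]
opening: 0.0498
grip_force: 27.4
```

servo_tool:
  increments:
    - [[4.5,0,0,0,0],[4.5,0,0,0.1,0],[4.5,0,0,0.2,0],[4.5,0,0,0.3,0],[4.5,0,0,0.3,0]]

```text
t: 17.55
tool_pos: [0.518, -0.2706, 0.0452]
tool_rot: [0.137, 3.139, 0.0]
contact_force: [1.0, 0.2, -1.7]
opening: 0.0493
grip_force: 27.4
```

servo_tool:
  increments:
    - [[4.5,0,0.1,0.1,0],[4.5,0,0.1,0.2,0],[4.5,0,0.1,0.3,0],[4.5,0,0.1,0.3,0]]

```text
t: 17.95
tool_pos: [0.518, -0.2695, 0.042]
tool_rot: [-0.137, -3.138, -0.0]
contact_force: [-0.1, 0.5, -0.3]
opening: 0.0494
grip_force: 27.4
```

servo_tool:
  increments:
    - [[4.5,0,0,0.05,0],[4.5,0,0,0.1,0],[4.5,0,0,0.1,0]]

```text
t: 18.25
tool_pos: [0.5181, -0.2696, 0.0412]
tool_rot: [-0.137, -3.139, -0.0]
contact_force: [-0.5, 0.9, -1.6]
opening: 0.0496
grip_force: 27.4
```

servo_tool:
  increments:
    - [[4.5,0,0,0.05,0],[4.5,0,0,0.1,0],[4.5,0,0,0.1,0]]

```text
t: 18.55
tool_pos: [0.5182, -0.2697, 0.041]
tool_rot: [-0.137, -3.138, -0.0]
contact_force: [-2.4, 2.3, 4.7]
opening: 0.0493
grip_force: 28.1
```

servo_tool:
  increments:
    - [[6,0,0,-0.1,0],[8.5,0,0,-0.1,0],[8.5,0,0,-0.1,0],[8.5,0,0,-2,0],[8.5,0,0,-5,0]]

```text
t: 19.05
tool_pos: [0.5163, -0.2684, 0.0878]
tool_rot: [-0.137, -3.134, -0.005]
contact_force: [0.9, -0.8, -0.4]
opening: 0.085
grip_force: 0.0
```

servo_tool:
  increments:
    - [[8.5,0,0,-1,0],[8.5,-1,4.5,-1,4],[8.5,-2,9,-1,8],[8.5,-3,13.5,-1,12],[8.5,-3,13.5,-1,16]]

```text
t: 19.55
tool_pos: [0.5605, -0.1331, 0.0995]
tool_rot: [-0.569, -3.089, -0.003]
contact_force: [0.6, -0.3, 0.4]
opening: 0.0847
grip_force: 0.0
```

servo_tool:
  increments:
    - [[8.5,0,0,0,0],[8.5,0,0,0,0]]

```text
t: 19.75
tool_pos: [0.5596, -0.1379, 0.0997]
tool_rot: [-0.571, -3.089, 0.0]
contact_force: [-0.1, -0.3, -0.1]
opening: 0.0849
grip_force: 0.0
```

```bash
python3 go.py .566 -.083 -.014 69; python3 -c "
from strip import *
d=grab('scene','s10.png'); s=[proj(d,[[.536,-.270,z]])[0] for z in(.078,.056)]
for p,z in zip(s,(.078,.056)): print(p.round(1),strip(d,p,z,5,12))
print(strip(d,proj(d,[[.5814,-.0905,.024]])[0],.024,5,12))"
```

```text
d cm [ 1.36  5.36 11.37] turn 0.06 | at [ 0.5596 -0.1379  0.0997] yang 69.1 t 19.75 op 0.0849 F [-0.1 -0.3 -0.1] q6 -1.58
[235.7 239.3] (array([235.4 , 238.89]), array([17.5,  4.2]), array([ 0.5347, -0.2704,  0.078 ]))
[237.2 245.9] (array([230.98, 240.05]), array([10.5,  1.5]), array([ 0.5173, -0.281 ,  0.056 ]))
(array([322.17, 255.42]), array([1.7, 0.8]), array([ 0.5779, -0.0961,  0.024 ]))
```

servo_tool:
  increments:
    - [[8.5,0.7,2.7,2,0],[8.5,1.35,5.35,4,0],[8.5,1.35,5.35,7.5,0],[8.5,1.35,5.35,10.5,0],[8.5,1.35,5.35,11.3,0]]

```text
t: 20.3
tool_pos: [0.5631, -0.0829, -0.0168]
tool_rot: [-0.572, -3.082, -0.001]
contact_force: [-0.3, -0.3, -0.6]
opening: 0.0853
grip_force: 0.0
```

servo_tool:
  increments:
    - [[8.5,0,0,0,0],[4.5,0,0,0,0],[4.5,0,0,0,0],[4.5,0,0,0,0],[4.5,0,0,0,0]]
  newtons: 25

```text
t: 20.8
tool_pos: [0.5682, -0.0838, -0.0105]
tool_rot: [0.572, 3.085, -0.001]
contact_force: [0.3, -1.7, 5.9]
opening: 0.0493
grip_force: 27.9
```

servo_tool:
  increments:
    - [[4.5,0,0,0,0],[4.5,0,0,0,0]]

```text
t: 21.0
tool_pos: [0.5682, -0.0837, -0.0105]
tool_rot: [0.572, 3.085, -0.001]
contact_force: [0.2, -1.6, 5.3]
opening: 0.0494
grip_force: 27.9
```

```bash
python3 go.py .517 -.2695 .1 85
```

```text
d cm [ -1.93 -19.18 -11.04] turn -16.01 | at [ 0.5682 -0.0837 -0.0105] yang 69.0 t 21.0 op 0.0494 F [ 0.2 -1.6  5.3] q6 -1.48
```

servo_tool:
  increments:
    - [[4.5,0,0,-3,0],[4.5,0,0,-7,0],[4.5,-0.4,-4,-11,-5],[4.5,-0.8,-8,-11,-10],[4.5,-1.2,-12,-11,-16]]

```text
t: 21.5
tool_pos: [0.5357, -0.2012, 0.1004]
tool_rot: [0.129, 3.134, -0.004]
contact_force: [0.6, -0.7, -1.8]
opening: 0.0495
grip_force: 27.1
```

servo_tool:
  increments:
    - [[4.5,0,0,0,0],[4.5,0,0,0,0]]

```text
t: 21.7
tool_pos: [0.5341, -0.1996, 0.0971]
tool_rot: [-0.142, -3.138, -0.001]
contact_force: [0.6, 1.2, -1.2]
opening: 0.0494
grip_force: 27.1
```

```bash
python3 go.py .517 -.2695 .1 85
```

```text
d cm [ 1.08 -7.11 -0.3 ] turn -0.17 | at [ 0.5341 -0.1996  0.0971] yang 84.8 t 21.7 op 0.0494 F [ 0.6  1.2 -1.2] q6 -1.97
```

servo_tool:
  increments:
    - [[4.5,0.5,-3.5,-0.3,0],[4.5,1,-6.5,-0.3,0],[4.5,1.05,-7.1,-0.3,-0.2],[4.5,1.05,-7.1,-0.3,-0.2],[4.5,1.05,-7.1,-0.3,-0.2]]

```text
t: 22.2
tool_pos: [0.5181, -0.2675, 0.0997]
tool_rot: [-0.13, -3.138, -0.002]
contact_force: [-0.7, 0.4, -0.5]
opening: 0.0497
grip_force: 27.1
```

```bash
python3 go.py .517 -.2695 .1 85; python3 -c "
from strip import *
d=grab('scene','s11.png'); z=ctrl.get_obs()['tool_pos'][2]+.0235+.011
for h,y in((z,5),(.078,5)):
  p=proj(d,[[.535,-.2695,h]])[0]; print(p.round(1),strip(d,p,h,y,12))"
```

```text
d cm [ 0.09 -0.21 -0.03] turn 0.24 | at [ 0.5181 -0.2675  0.0997] yang 85.2 t 22.2 op 0.0497 F [-0.7  0.4 -0.5] q6 -2.09
[231.7 221.1] (array([232.44, 220.67]), array([18.2,  4.3]), array([ 0.5341, -0.268 ,  0.1343]))
[235.9 238.9] (array([236.06, 239.65]), array([17.5,  5.3]), array([ 0.537 , -0.2693,  0.078 ]))
```

servo_tool:
  increments:
    - [[4.5,-0.15,-0.2,0.5,0],[4.5,-0.15,-0.2,1.5,0],[4.5,-0.15,-0.2,2.3,0],[4.5,-0.15,-0.2,2.7,0],[4.5,-0.15,-0.2,2.7,0]]

```text
t: 22.75
tool_pos: [0.5184, -0.2706, 0.0717]
tool_rot: [-0.132, -3.137, -0.002]
contact_force: [-0.8, -0.3, -0.5]
opening: 0.0493
grip_force: 27.1
```

servo_tool:
  increments:
    - [[4.5,0,0,0,0],[4.5,0,0,0.1,0],[4.5,0,0,0.2,0],[4.5,0,0,0.2,0]]

```text
t: 23.15
tool_pos: [0.5193, -0.2713, 0.0713]
tool_rot: [0.132, 3.139, -0.0]
contact_force: [0.2, 0.2, 0.2]
opening: 0.0494
grip_force: 27.1
```

servo_tool:
  increments:
    - [[4.5,0,0.18,0,0],[4.5,0,0.18,0.15,0],[4.5,0,0.18,0.3,0],[4.5,0,0.18,0.4,0],[4.5,0,0.18,0.4,0]]

```text
t: 23.65
tool_pos: [0.5192, -0.2694, 0.0669]
tool_rot: [-0.132, -3.138, -0.0]
contact_force: [0.2, -0.3, -1.0]
opening: 0.0495
grip_force: 27.1
```

servo_tool:
  increments:
    - [[4.5,0,0,0.05,0],[4.5,0,0,0.1,0],[4.5,0,0,0.15,0],[4.5,0,0,0.15,0]]

```text
t: 24.05
tool_pos: [0.5193, -0.2694, 0.0656]
tool_rot: [-0.132, -3.139, -0.0]
contact_force: [-0.6, 0.3, -1.5]
opening: 0.0494
grip_force: 27.1
```

servo_tool:
  increments:
    - [[4.5,0,0,0.05,0],[4.5,0,0,0.1,0],[4.5,0,0,0.1,0]]

```text
t: 24.35
tool_pos: [0.5195, -0.2695, 0.0655]
tool_rot: [0.132, 3.139, -0.0]
contact_force: [-2.2, 2.7, 4.2]
opening: 0.0491
grip_force: 27.7
```

servo_tool:
  increments:
    - [[6,0,0,-0.1,0],[8.5,0,0,-0.1,0],[8.5,0,0,-0.1,0],[8.5,0,0,-2,0],[8.5,0,0,-5,0]]

```text
t: 24.85
tool_pos: [0.5175, -0.2682, 0.1122]
tool_rot: [-0.132, -3.134, -0.005]
contact_force: [-0.2, -0.9, 0.0]
opening: 0.085
grip_force: 0.0
```

servo_tool:
  increments:
    - [[8.5,0,0,-1,0],[8.5,1,4.5,-1,5],[8.5,2,9,-1,10],[8.5,3,13.5,-1,15],[8.5,4,18,-1,19]]

```text
t: 25.35
tool_pos: [0.4939, -0.0852, 0.1241]
tool_rot: [-0.654, -3.073, -0.0]
contact_force: [0.7, -0.7, 0.1]
opening: 0.085
grip_force: 0.0
```

servo_tool:
  increments:
    - [[8.5,0,0,1,0],[8.5,0,0,2,0],[8.5,0,0,2,0]]

```text
t: 25.65
tool_pos: [0.4933, -0.087, 0.1024]
tool_rot: [-0.648, -3.07, -0.0]
contact_force: [-0.4, -0.2, -1.2]
opening: 0.0853
grip_force: 0.0
```

```bash
python3 go.py .4585 -.064 -.013 66; python3 -c "
from strip import *
d=grab('scene','s12.png')
for h in (.1,):
  p=proj(d,[[.535,-.2695,h]])[0]; print(p.round(1),strip(d,p,h,5,12))"
```

```text
d cm [ 4.07  0.71 11.55] turn 0.17 | at [ 0.4933 -0.087   0.1024] yang 66.2 t 25.65 op 0.0853 F [-0.4 -0.2 -1.2] q6 -1.48
[234.3 232.2] (array([233.98, 232.14]), array([17.7,  3.7]), array([ 0.5348, -0.2701,  0.1   ]))
```

servo_tool:
  increments:
    - [[8.5,2,0.35,1,0],[8.5,4.1,0.7,3,0],[8.5,4.1,0.7,7,0],[8.5,4.1,0.7,10.5,0],[8.5,4.1,0.7,10.5,0]]

```text
t: 26.2
tool_pos: [0.4555, -0.0635, -0.005]
tool_rot: [-0.649, -3.063, -0.001]
contact_force: [-0.6, 0.2, -0.5]
opening: 0.0852
grip_force: 0.0
```

servo_tool:
  increments:
    - [[8.5,0,0,0,0],[8.5,0,0,0,0]]

```text
t: 26.4
tool_pos: [0.462, -0.0649, 0.002]
tool_rot: [0.649, 3.07, -0.001]
contact_force: [-0.1, -0.3, 0.6]
opening: 0.0849
grip_force: 0.0
```

```bash
python3 go.py .4585 -.064 -.013 66
```

```text
d cm [ 0.37 -0.06  1.5 ] turn 0.14 | at [ 0.462  -0.0649  0.002 ] yang 66.1 t 26.4 op 0.0849 F [-0.1 -0.3  0.6] q6 -1.45
```

servo_tool:
  increments:
    - [[8.5,0.35,0,0.8,0],[8.5,0.35,0,1.5,0],[8.5,0.35,0,1.5,0],[4.5,0.35,0,1.5,0],[4.5,0.35,0,1.5,0]]
  newtons: 25

```text
t: 26.9
tool_pos: [0.4569, -0.0623, -0.0151]
tool_rot: [0.648, 3.074, -0.0]
contact_force: [-0.2, 0.4, 0.1]
opening: 0.0584
grip_force: 0.0
```

servo_tool:
  increments:
    - [[4.5,0,0,0,0],[4.5,0,0,0,0],[4.5,0,0,0,0]]

```text
t: 27.2
tool_pos: [0.4572, -0.0625, -0.0149]
tool_rot: [0.648, 3.073, -0.0]
contact_force: [-0.2, -0.1, 1.1]
opening: 0.0495
grip_force: 27.6
```

```bash
python3 go.py .517 -.2695 .125 85
```

```text
d cm [-13.84 -16.52 -13.98] turn -18.81 | at [ 0.4572 -0.0625 -0.0149] yang 66.2 t 27.2 op 0.0495 F [-0.2 -0.1  1.1] q6 -1.45
```

servo_tool:
  increments:
    - [[4.5,0,0,-3,0],[4.5,0,0,-7,0],[4.5,0,0,-11.5,0],[4.5,-3.2,-3.8,-14,-6],[4.5,-6.4,-7.6,-14,-12]]

```text
t: 27.7
tool_pos: [0.4861, -0.1543, 0.1295]
tool_rot: [0.311, 3.118, -0.004]
contact_force: [1.5, 0.2, 0.2]
opening: 0.049
grip_force: 27.4
```

servo_tool:
  increments:
    - [[4.5,0,0,0,0],[4.5,0,0,0,0]]

```text
t: 27.9
tool_pos: [0.4829, -0.1537, 0.124]
tool_rot: [-0.327, -3.123, -0.001]
contact_force: [-0.1, 1.8, -1.1]
opening: 0.0497
grip_force: 27.3
```

```bash
python3 go.py .517 -.2695 .125 85
```

```text
d cm [ -5.73 -10.62  -0.11] turn -6.96 | at [ 0.4829 -0.1537  0.124 ] yang 78.0 t 27.9 op 0.0497 F [-0.1  1.8 -1.1] q6 -1.82
```

servo_tool:
  increments:
    - [[4.5,-2,-3.7,-0.1,-3.5],[4.5,-4,-7.4,-0.1,-7],[4.5,-5.7,-10.6,-0.1,-7],[4.5,-5.7,-10.6,-0.1,-7],[4.5,-5.7,-10.6,-0.1,-7]]

```text
t: 28.4
tool_pos: [0.5167, -0.2673, 0.1242]
tool_rot: [-0.132, -3.137, -0.003]
contact_force: [-1.1, -0.0, -1.2]
opening: 0.0496
grip_force: 27.3
```

servo_tool:
  increments:
    - [[4.5,0,0,0,0],[4.5,0,0,0,0]]

```text
t: 28.6
tool_pos: [0.517, -0.2669, 0.1251]
tool_rot: [-0.129, -3.138, -0.001]
contact_force: [-0.4, 0.6, -0.5]
opening: 0.0495
grip_force: 27.3
```

```bash
python3 go.py .517 -.2695 .125 85; python3 -c "
from strip import *
d=grab('scene','s13.png')
print(strip(d,proj(d,[[.535,-.2695,.1]])[0],.1,5,12))
a=cv2.imread('pics/s13.png')[160:260,185:285]
cv2.imwrite('pics/s13c.png',cv2.resize(a,(590,590),interpolation=2))"
```

```text
d cm [-0.02 -0.26  0.01] turn 0.27 | at [ 0.517  -0.2669  0.1251] yang 85.3 t 28.6 op 0.0495 F [-0.4  0.6 -0.5] q6 -2.09
(array([234.3 , 233.21]), array([18. ,  5.8]), array([ 0.5377, -0.2698,  0.1   ]))
```

View pics/s13c.png

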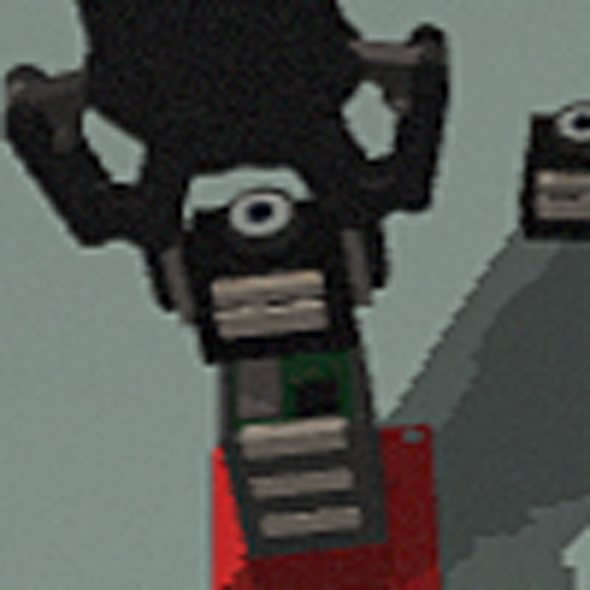

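The camera module is held lens up above the stack, with its lens centre at (262,212) in the crop. The three strips below line up.

```bash
python3 -c "
from h import *
d=ctrl.get_image('scene'); K=5.9
f=lambda l:[[185+(u+.5)/K-.5,160+(v+.5)/K-.5] for u,v in l]
print('lens',onz(d,f([(262,212)]),.182).round(4)+[.004,0,0])
print('rear',onz(d,f([(190,210),(312,193)]),.166).round(4).tolist(),'front',onz(d,f([(213,310),(325,298)]),.166).round(4).tolist())
"
```

```text
lens [[ 0.5154 -0.2649  0.182 ]]
rear [[0.489, -0.2891, 0.166], [0.4903, -0.2485, 0.166]] front [[0.536, -0.2858, 0.166], [0.5389, -0.2499, 0.166]]
```

servo_tool:
  increments:
    - [[4.5,-0.1,-0.15,1,0.3],[4.5,-0.1,-0.15,2,0.3],[4.5,-0.1,-0.15,3,0.3],[4.5,-0.1,-0.15,3.5,0.3],[4.5,-0.1,-0.15,3.5,0.3]]

```text
t: 29.2
tool_pos: [0.5172, -0.2696, 0.0886]
tool_rot: [-0.14, -3.136, -0.003]
contact_force: [-0.2, -0.1, -1.0]
opening: 0.0493
grip_force: 27.3
```

servo_tool:
  increments:
    - [[4.5,0,0,0,0],[4.5,0,0,0,0]]

```text
t: 29.4
tool_pos: [0.5186, -0.2705, 0.091]
tool_rot: [0.14, 3.138, -0.001]
contact_force: [-0.2, 0.9, -1.0]
opening: 0.0496
grip_force: 27.3
```

servo_tool:
  increments:
    - [[4.5,0.1,0.1,0.2,0],[4.5,0.1,0.1,0.4,0],[4.5,0.1,0.1,0.55,0],[4.5,0.1,0.1,0.65,0],[4.5,0.1,0.1,0.65,0]]

```text
t: 29.9
tool_pos: [0.5172, -0.269, 0.0838]
tool_rot: [-0.14, -3.138, -0.0]
contact_force: [-1.0, 0.4, -0.2]
opening: 0.0494
grip_force: 27.3
```

servo_tool:
  increments:
    - [[4.5,0,0,0.05,0],[4.5,0,0,0.1,0],[4.5,0,0,0.15,0],[4.5,0,0,0.15,0]]

```text
t: 30.3
tool_pos: [0.5175, -0.2692, 0.0832]
tool_rot: [0.14, 3.138, -0.0]
contact_force: [-1.5, 1.4, 4.0]
opening: 0.0493
grip_force: 27.9
```

servo_tool:
  increments:
    - [[4.5,0,0,0.05,0],[4.5,0,0,0.1,0],[4.5,0,0,0.1,0]]

```text
t: 30.6
tool_pos: [0.5176, -0.2693, 0.0831]
tool_rot: [0.14, 3.138, -0.0]
contact_force: [-3.9, 2.1, 8.6]
opening: 0.0495
grip_force: 28.5
```

Contact came at the predicted home height (0.0831). Releasing and retreating.

servo_tool:
  increments:
    - [[6,0,0,-0.15,0],[8.5,0,0,-0.15,0],[8.5,0,0,-0.15,0],[8.5,0,0,-2.5,0],[8.5,0,0,-6,0]]

```text
t: 31.1
tool_pos: [0.5153, -0.2678, 0.1385]
tool_rot: [-0.14, -3.133, -0.006]
contact_force: [0.2, -0.5, -0.2]
opening: 0.0847
grip_force: 0.0
```

servo_tool:
  increments:
    - [[8.5,0,0,-4,0],[8.5,2,4,-4,0],[8.5,4,8,-4,0],[8.5,6,12,-4,0],[8.5,6,12,-4,0]]

```text
t: 31.6
tool_pos: [0.4665, -0.1404, 0.1805]
tool_rot: [-0.134, -3.138, -0.003]
contact_force: [0.5, -0.7, -0.2]
opening: 0.085
grip_force: 0.0
```

```bash
python3 -c "
from strip import *
d=grab('scene','s14.png')
def c(u,v): return d['img'][int(v)-3:int(v)+4,int(u)-3:int(u)+4]
# lens: predicted px and blue/white blob centroid
p=proj(d,[[.511,-.269,.14]])[0]; u,v=p.round().astype(int); w=d['img'][v-9:v+10,u-10:u+11].astype(float); m=((w.min(2)>100)&(np.ptp(w,axis=2)<40)).astype(np.uint8)
n,l,s,ct=cv2.connectedComponentsWithStats(m); print(p.round(1),[(ct[i]+[u-10,v-9],s[i,2:].tolist()) for i in range(1,n) if s[i,4]>6])
for z in(.1,.078,.056): print(z,strip(d,proj(d,[[.54,-.2695,z-.004]])[0],z-.004,4,12))
"
```

```text
[230.2 210.4] [(array([229.65263158, 205.57894737]), [21, 14, 190])]
0.1 (array([234.34, 235.34]), array([17.7,  4.3]), array([ 0.5399, -0.2705,  0.096 ]))
0.078 (array([235.8 , 241.59]), array([17.3,  4.8]), array([ 0.5387, -0.2706,  0.074 ]))
0.056 (array([237.17, 247.91]), array([17. ,  5.2]), array([ 0.5382, -0.2709,  0.052 ]))
```

```bash
python3 -c "
from strip import *
d=ctrl.get_image('scene'); im=d['img'].astype(int)
w=im[195:232,218:248]; blue=(w[...,2]-w[...,0]>12)&(w.sum(2)<330); yy,xx=np.nonzero(blue); print('blue',len(xx),xx.mean()+218,yy.mean()+195)
p=[xx.mean()+218,yy.mean()+195]; print('lens+4mm',onz(d,[p],.14)[0].round(4)+[.004,0,0],'expect ~.515,-.2695')
print('cam strip', strip(d,(233,229),.118,3,12),strip(d,(233,224),.124,3,12)); print(ctrl.get_obs()['contact_force'].round(1))
"
```

```text
blue 11 230.63636363636363 210.54545454545453
lens+4mm [ 0.5157 -0.2683  0.14  ] expect ~.515,-.2695
cam strip (array([231.93, 226.46]), array([16.7,  2.3]), array([ 0.5346, -0.2715,  0.118 ])) (array([231.59, 222.06]), array([17.2,  3.5]), array([ 0.5281, -0.2706,  0.124 ]))
[ 0.1 -0.9 -0.5]
```

The lens is where a fully home camera module would put it, so I'm handing in.

```bash
python3 -c "
from station import ctrl
print(ctrl.finish_job())"
```

```text
the job is handed in; nothing more can be done
None
```

I seated all four modules in order in the jig (battery, power, computer, camera with lens up), strips towards the comb and gripper clear, and handed the job in; my checks showed each one home, but no verdict came back.

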